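Unlock the parked copying stylus and check it on the setting posts

TASK

Pull up the sprung T-handle of the parking bracket and twist it clockwise until you feel it stay up by itself, then slide the stylus arm out of the bracket. Touch the stylus tip gently down on the sprung foot of the tall setting post, then on that of the short one, so that each foot sinks a little but is not driven down to its end. Then lay the arm upright on the cork mat without dropping it, leaving the T-handle latched up and the other things on the bench undisturbed.

Things in the scene. Friction and masses are not known exactly. Their poses are not given: they have to be found in the camera images.
- dock: Cream parking bracket, fixed. Origin at bench level on the axis of its upright locking pin; the stylus arm slides out towards its -x. Base plate 12 mm thick, 62 mm wide, from x = -130 to +35 mm. A bridge over the arm's tongue (x = -22 to +22 mm, side walls 34 mm apart, underside 44 mm, top 54 mm above the bench) stops the arm from being lifted until it has been slid 40 mm or more.
- barrel_top (a point): Top centre of the fixed steel barrel, 44 mm across, on the bridge; 85 mm above the bench. It hides two narrow lands for the T-handle's cross pin, 0.6 to 1.45 rad clockwise from the start, different each time and not visible. To latch: pull up about 16 mm, turn the cross pin over the lands (within 0.1 rad of their centre), let down: it stays 13 mm up. Elsewhere it springs right down.
- tee: Black T-handle on the plunger: bar 60 mm long (x), 16 mm wide (y), 20 mm high; origin at its centre, 108 mm above the bench when down, on a 10 mm stem with 13 mm free under the bar. Starts along the bracket's x; turns only clockwise from above, to 1.9 rad. Turned while down, its cross pin strikes the lands' sides 0.27 rad short of their centre, felt as a stop; raised 15 mm or more it passes freely.
- plunger (a joint): Lift of the plunger and T-handle, m: 0 down (locked), 0.013 latched open, 0.018 upper stop. Spring 7 N when down, 10.6 N at the stop. The 10 mm locking pin is clear of the tongue from about 0.010 up.
- stylus_mid (a point): Centre of the light wooden grip block of the stylus arm: 60 mm long (x), 30 mm wide (y), 44 mm high, this point 22 mm above its underside. The arm is about 0.3 kg, balances near the block's centre and stands on the block's underside. In the bracket the block stands on the base plate (12 mm above the bench), its x along the bracket's x, 90 mm on the -x side of the pin.
- hole (a point): Centre of the 15 mm hole that the locking pin enters, in the arm's alloy tongue, 90 mm on the +x side of the block's centre. The tongue is 30 mm wide, 8 mm thick (22 to 30 mm above the block's underside) and ends at x = +108 mm.
- tip (a point): Lower end of the stylus, an upright 10 mm steel rod ending in a 6 mm flat, on a bar at the block's other side; 75 mm on the -x side of the block's centre and 2 mm above the level of the block's underside. Axes as the arm's.
- tall_top (a point): Centre of the top of the tall setting post's sprung foot, a disc of 24 mm diameter, 85 mm above the bench when free. The post is a 26 mm column on a 68 mm round base, fixed to the bench.
- short_top (a point): The same on the short setting post, 60 mm above the bench when free.
- tall_foot (a joint): How far the tall post's foot is pressed down, m: 0 free, 0.010 its end. 3 N starts it, 9 N drives it to the end; it counts as touched from 0.0015 with the tip on the disc for 0.2 s, and is overdriven beyond 0.009.
- short_foot (a joint): The same for the short post's foot.
- mat: Cork mat fixed to the bench, 220 mm (x) by 130 mm (y), 4 mm thick; origin at the centre of its underside.
- bowl: Bystander: loose dark turned bowl, 124 mm across, 55 mm high; origin at its foot.
- paint_a: Bystander: loose small paint bottle, 36 mm across, 85 mm high; origin at its foot.
- paint_b: Bystander: another such bottle.
- turnknob: Bystander: loose turned wooden knob standing on its foot, 52 mm across, 45 mm high; origin at its foot.
- sander: Bystander: loose cork sanding block, 100 x 55 x 35 mm; origin at its underside.
- gouge: Bystander: loose hand tool with a wooden handle, lying flat, 200 mm long.
- collar: Bystander: loose steel ring, 76 mm across, 24 mm high; origin at its underside.
Things that resemble listed ones, but are neither listed nor needed, are in the scene too. What is shaped like the part that bears stylus_mid but yellow is not meant. Of the things that look like the dock, the larger one is meant.

How it is judged:
On the way, in this order (a step that is already met when the one before it is completed fails the run):
1. the T-handle stays up by itself, untouched, with the arm still in the bracket (value of joint plunger above 0.01 m and contact force between tee and the fingers below 0.2 N and x of stylus_mid in the frame of dock above -0.11 m), for 0.2 s.
2. the stylus arm is out of the bracket (value of joint plunger above 0.01 m and x of stylus_mid in the frame of dock below -0.13 m), for 0.05 s.
3. the tip presses the tall post's foot (value of joint tall_foot above 0.0015 m and distance between tip and tall_top below 0.0125 m), for 0.2 s.
4. the tip presses the short post's foot (value of joint short_foot above 0.0015 m and distance between tip and short_top below 0.0125 m), for 0.2 s.
At the end, for the whole second after the job is handed in: The arm rests upright (within 7 degrees) and still on the cork mat, its block's centre over the mat (within 100 mm along and 60 mm across of the mat's centre) and under 32 mm above the bench; the T-handle stays latched up (lift above 10 mm); both feet are free again (value of joint plunger above 0.01 m and x of stylus_mid in the frame of mat between -0.1 and 0.1 m and y of stylus_mid in the frame of mat between -0.06 and 0.06 m and height (world z) of stylus_mid below 0.032 m and angle between stylus_mid's own z axis and vertical below 0.12 rad and linear speed of stylus below 0.02 m/s and value of joint each of tall_foot, short_foot below 0.001 m); the robot touches nothing.
It fails at once if a gauge foot is driven down to its end (past 9 mm) (value of joint any of tall_foot, short_foot above 0.009 m).
It fails at once if the stylus arm is dropped (in free fall with its centre more than 55 mm above the bench) (height (world z) of stylus_mid above 0.055 m and contact force between stylus and anything else below 0.02 N).
It fails at once if a bystander is moved more than 30 mm (distance of any of bowl, paint_a, paint_b, turnknob, sander, gouge, collar from where it was at the start of the episode above 0.03 m).
It also fails if it takes over 64 s, if anything falls off the work surface, if the arm or the gripper's body presses on something with over 40 N, if the wrist force passes 120 N, or if a joint passes its speed limit or range.

ROBOT

A 6-joint arm with a two-finger parallel gripper is mounted at the origin on the work surface. World frame = base frame: x ahead of the robot, y to its left, z up, the work surface at z = 0. Lengths are in m, angles in rad, forces in N, time in s.
With the tool pointing down it reaches from about 0.3 to 0.875 m from the base axis. Payload 6.4 kg.
Tool frame: the origin (TCP) lies at the very end of the fingers, on their centre line; the grasp point (between the pads) lies 19 mm behind it (tcp_to_grasp is the distance from the TCP to the grasp point, in m); z points along the fingers, y is the direction in which the jaws open and shut (so a half turn about z gives the same grasp; the last joint's range is limited). The gripper opens to 88 mm and grips with 3 to 60 N. Pads are 18 mm wide; open, the fingers measure 123 mm over their backs; the gripper's body (75 mm by 187 mm) begins 45 mm behind the grasp point.
Start: joints at [-1.323, 0.181, 1.607, -0, 1.354, -0.206], TCP at [0.252, -0.517, 0.239] pointing down, gripper open.
Joint ranges: [-2.99, 2.99], [-0.89, 2.07], [0.3, 2.58], [-1.14, 4.28], [0, 2.63], [-3.12, 3.12]. Speed limits (rad/s): [2.57, 2.57, 3.01, 3.14, 3.14, 3.14].

INTERFACE

Orientations are given as a rotation vector (axis times angle).
In Python, from cell import * gives the robot as it stands. The module is installed in compiled form; this text tells all that it offers. Calls block until the motion is done:
- move_pose(position, orientation): joint-space move of the TCP to a pose.
- move_straight(position, ori=None, vel=0.15, until_force=None): straight line of the TCP; ori=None keeps the orientation; vel is the mean speed in m/s. With until_force (N) it stops when the force on the tool has changed by that much, and returns True; else False.
- set_joints(angles): joint-space move.
- gripper_open() and grab(grip_force=None): open the fingers fully, or close them until they stop; grip_force is the grip in N (None keeps the last).
- pause(seconds).
- ik(position, orientation): joint angles nearest the present ones, or None.
- sense(): the state.
- snapshot(name): name is "side" or "top" or "wrist"; returns a dict with "img" (400x640x3 uint8, red, green, blue), "fovy" (degrees; the focal length in pixels is half the picture's height over the tangent of half this angle, whatever the lens; pixels are square), "cx", "cy" (the principal point, pixels), "view" (4x4, takes a point from world to camera coordinates). Camera axes: x right, y down, z forward; pixel columns grow to the right and rows downward; lengths in m; the calibration is good to about 2 mm. A picture is of the moment at which its call begins. There is no depth.
A pose or a line that the arm cannot do raises MotionError and nothing moves.
- hand_in(): hands the job in, once; it reports no verdict.
The state is a dict: "time": time; "qpos": joint angles; "joint_velocities": joint speeds; "joint_torque": joint torques, N m; "tcp_pos": TCP position; "eef_rot": TCP orientation; "force": force on the tool from outside, world axes, zero at the start; "moment": the same for the moment, N m; "opening": finger opening in m.
Only numpy, scipy, OpenCV 4.12 (cv2) and the standard library are available. Lean on these libraries where they do the work, as an engineer would, in place of code of your own. Each camera call takes 0.05 s, during which the arm holds its last target.

## Working session

There is one attempt and no reset: what is moved stays moved. The work goes in short steps, each a Python script; the robot and the scene stay as the last script left them, time stands still between calls to the robot, and variables do not carry over. Pictures are saved under pics/ and viewed, and the job is handed in when it is done.

```bash
mkdir -p pics; cat > h.py <<'E'
from cell import *
import numpy as np, cv2
def snap(n,f=None):
    s=snapshot(n)
    cv2.imwrite(f"pics/{f or n}.png",s["img"][:,:,::-1])
    np.savez(f"pics/{f or n}.npz",view=s["view"],k=np.array([200/np.tan(np.radians(s["fovy"])/2),s["cx"],s["cy"]]),img=s["img"])
    return s
def load(f): return np.load(f"pics/{f}.npz")
def back(d,u,v,z):
    f,cx,cy=d["k"];V=d["view"];R=V[:3,:3];t=V[:3,3]
    c=-R.T@t; r=R.T@np.array([(u-cx)/f,(v-cy)/f,1.]); return c+r*(z-c[2])/r[2]
def proj(d,p):
    f,cx,cy=d["k"];V=d["view"];q=V[:3,:3]@np.asarray(p)+V[:3,3]
    return np.array([f*q[0]/q[2]+cx,f*q[1]/q[2]+cy])
E
python3 - <<'E'
from h import *
for n in("side","top","wrist"):
    s=snap(n); print(n,s["fovy"],s["cx"],s["cy"],np.round(s["view"],3).tolist())
print(sense())
E
```

```text
side 49.91708648011211 320.84748106693803 200.62755699355387 [[-0.908, -0.42, 0.018, 0.454], [-0.287, 0.588, -0.756, 0.265], [0.307, -0.692, -0.654, 0.892], [0.0, 0.0, 0.0, 1.0]]
top 52.615755308544834 320.83773889183334 202.49860743766502 [[-0.011, -1.0, -0.011, -0.042], [-0.994, 0.012, -0.108, 0.571], [0.108, 0.01, -0.994, 1.209], [0.0, 0.0, 0.0, 1.0]]
wrist 62.37574862025972 317.28446704543927 198.50403176051813 [[0.437, -0.9, -0.001, -0.574], [-0.857, -0.416, 0.304, -0.04], [-0.274, -0.132, -0.953, 0.39], [0.0, 0.0, 0.0, 1.0]]
{'time': 0.15, 'qpos': array([-1.32328577e+00,  1.81387470e-01,  1.60777655e+00, -4.29789285e-05,
        1.35382797e+00, -2.06287263e-01]), 'joint_velocities': array([-0.00134713, -0.00202242, -0.00316728, -0.00087245,  0.00076493,
       -0.00181581]), 'joint_torque': array([ 1.40622022e-03, -4.34229469e+01, -3.42170584e+01,  7.03077391e-02,
        3.55924177e-02, -6.13767997e-05]), 'tcp_pos': array([ 0.25197367, -0.51637755,  0.23800836]), 'eef_rot': array([-3.05970391e+00, -7.06422948e-01,  1.11157186e-04]), 'force': array([-0.54194366, -0.35539261,  0.46751437]), 'moment': array([-0.01650283,  0.01590618, -0.03144269]), 'opening': 0.08836575964799022}
```

View pics/top.png

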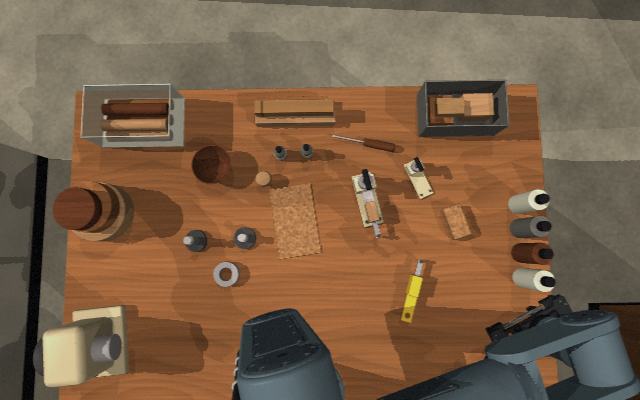

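View pics/side.png

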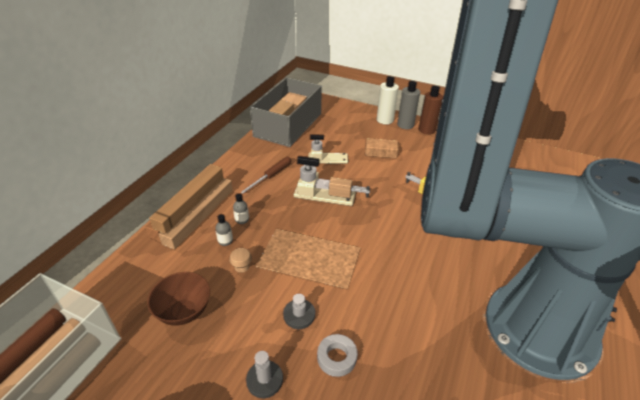

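View pics/wrist.png

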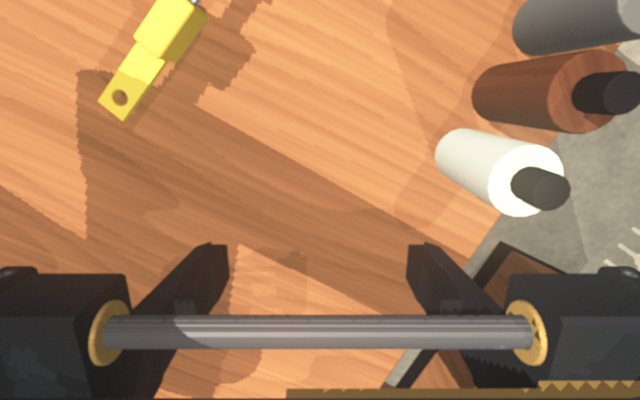

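The top view (`top.png`) shows these candidates:
- **Dock:** the larger cream bracket at (367,197) has its T-handle at (366,178). The smaller lookalike is at (418,178). I choose the larger.
- **Stylus arm:** the wooden block is in the larger dock at (373,210). The yellow one at (413,295) is not meant.
- **Posts:** at (196,240) and (244,238).
- **Mat:** at (296,221).

Next I'll look close up with the wrist camera.

```bash
python3 - <<'E'
from h import *
d=load("top")
for n,u,v,z in[("tee",366,178,.118),("tip",378,236,.02),("blk",373,210,.056),("postL",193,237,.085),("postR",243,234,.06),("mat",296,221,.004),("collar",227,274,.02)]:
    print(n,back(d,u,v,z).round(3))
w=load("wrist");V=w["view"]
from scipy.spatial.transform import Rotation as R
s=sense();Rt=R.from_rotvec(s["eef_rot"]).as_matrix()
c=-V[:3,:3].T@V[:3,3]; print("cam in tool",Rt.T@(c-s["tcp_pos"]),(Rt.T@V[:3,:3].T).round(3).tolist())
c=cv2.resize(d["img"][130:260,320:480],None,fx=4.5,fy=4.5,interpolation=cv2.INTER_CUBIC);cv2.imwrite("pics/c1.png",c[:,:,::-1])
E
```

```text
tee [ 0.63  -0.18   0.118]
tip [ 0.466 -0.222  0.02 ]
blk [ 0.543 -0.205  0.056]
postL [0.468 0.324 0.085]
postR [0.476 0.183 0.06 ]
mat [0.516 0.03  0.004]
collar [0.356 0.239 0.02 ]
cam in tool [ 0.07947676  0.00022803 -0.14549124] [[-0.002, -0.953, -0.304], [1.0, -0.002, -0.0], [-0.0, -0.304, 0.953]]
```

View pics/c1.png

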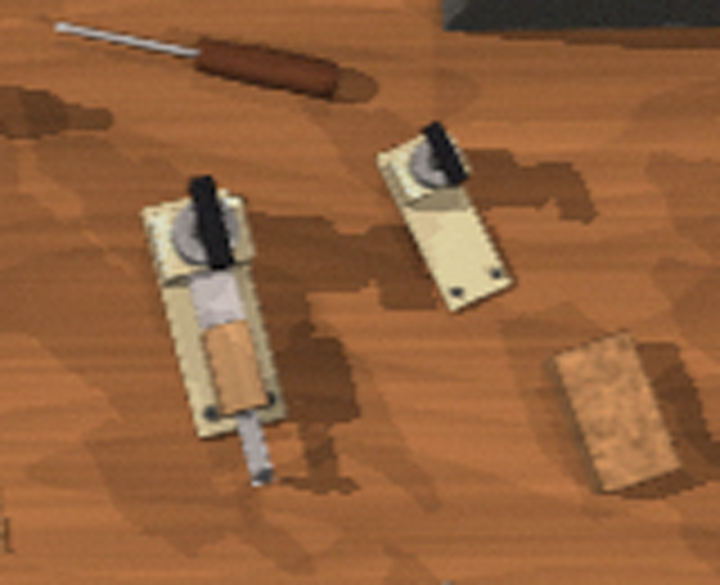

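In the crop, the larger bracket carries the wooden block and its T-handle, at crop (208,225) and (235,365). The smaller one, at crop (440,215), is empty. Next come wrist close-ups of the dock.

```bash
cat >> h.py <<'E'
from scipy.spatial.transform import Rotation as Ro
def down(psi):  # tool x at yaw psi, z down
    c,s=np.cos(psi),np.sin(psi)
    return Ro.from_matrix(np.array([[c,s,0],[s,-c,0],[0,0,-1.]])).as_rotvec()
E
python3 - <<'E'
from h import *
print(Ro.from_rotvec(sense()["eef_rot"]).as_matrix().round(2).tolist())
th=.28
for psi in(th,th+np.pi):
  for a in(0,.8,1.6):
    q=ik([.63,-.18,.1],down(psi-a)); print(psi,a,None if q is None else np.round(q,2))
# camera toward -x side of TCP or so
move_pose([.60,-.19,.27],down(th+np.pi))
snap("wrist","w1"); print(sense()["time"])
E
```

```text
[[0.9, 0.44, -0.0], [0.44, -0.9, 0.0], [0.0, -0.0, -1.0]]
0.28 0 [-0.46  0.5   1.49 -0.    1.15  0.83]
0.28 0.8 [-0.46  0.5   1.49 -0.    1.15  1.63]
0.28 1.6 [-0.46  0.5   1.49 -0.    1.15  2.43]
3.4215926535897934 0 [-0.46  0.5   1.49 -0.    1.15 -2.31]
3.4215926535897934 0.8 [-0.46  0.5   1.49 -0.    1.15 -1.51]
3.4215926535897934 1.6 [-0.46  0.5   1.49  0.    1.15 -0.71]
2.05
```

View pics/w1.png

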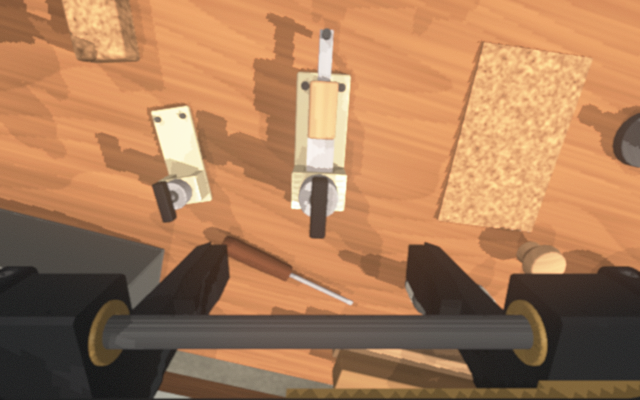

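This wrist view shows the bracket upright in the picture: tee bar (318,207), block (322,110), tip rod (326,40), mat (515,135). I'll enlarge it for precise points.

```bash
python3 - <<'E'
from h import *
d=load("w1")
c=cv2.resize(d["img"][60:250,270:370],None,fx=3,fy=3,interpolation=cv2.INTER_CUBIC)
m=cv2.resize(d["img"][30:240,430:600],None,fx=2.7,fy=2.7,interpolation=cv2.INTER_CUBIC)
o=np.zeros((600,780,3),np.uint8);o[:c.shape[0],:300]=c;o[:567,310:310+m.shape[1]]=m
cv2.imwrite("pics/c2.png",o[:,:,::-1])
E
```

```text
(no output)
```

View pics/c2.png

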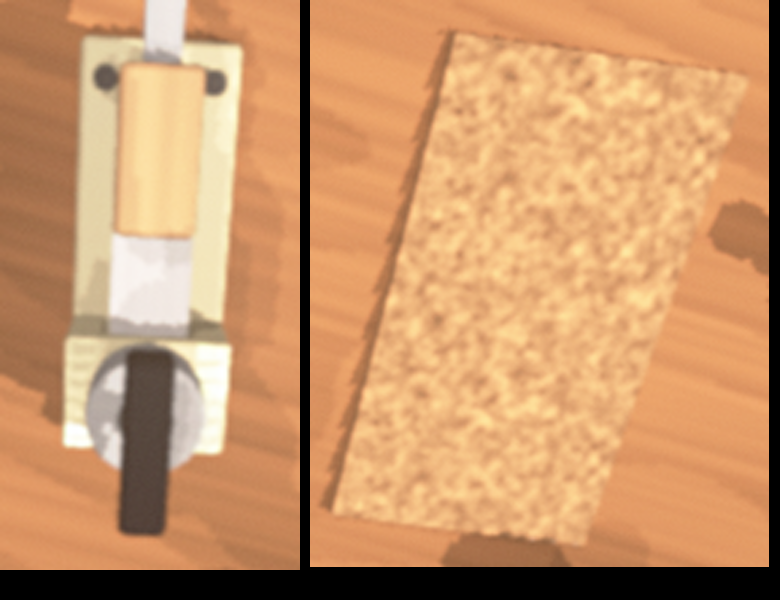

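```bash
python3 - <<'E'
from h import *
from scipy.optimize import least_squares
d=load("w1")
P=lambda x,y:np.array([270+x/3,60+y/3])
# which side is left in image?  camera looks with up = -dock x ; left = ... test both
obs=[(83,35,-.130,-1,.031,.012),(242,47,-.130,1,.031,.012),(68,340,-.022,-1,0,.054),(230,345,-.022,1,0,.054),(65,445,.022,-1,0,.054),(222,453,.022,1,0,.054),(145,410,0,0,.0,.085)]
for sg in(1,-1):
  def f(p):
    r=[]
    for a,b,x,s,w,z in obs:
      y=sg*s*(w or p[3]); c,si=np.cos(p[2]),np.sin(p[2])
      r+=list(proj(d,[p[0]+c*x-si*y,p[1]+si*x+c*y,z])-P(a,b))
    return r
  o=least_squares(f,[.63,-.18,.28,.031]); print(sg,o.x.round(4),o.cost,np.round(o.fun,1))
V=d["view"];print("cam",-V[:3,:3].T@V[:3,3])
b=[back(d,*P(x,y),.118) for x,y in((130,350),(170,350),(120,533),(165,533))]
print(np.round(b,3)); 
top=load("top")
M=lambda x,y:(430+(x-310)/2.7,30+y/2.7)
m=[back(d,*M(*q),.004) for q in((452,32),(748,76),(587,545),(333,513))]
print("mat",np.round(m,4),np.mean(m,0))
for k in range(4): print(np.linalg.norm(m[k]-m[(k+1)%4]))
np.save("pics/dock.npy",o.x)
E
```

```text
1 [ 0.6274 -0.1816  0.2268  0.0304] 10.305899331359194 [-0.5 -0.6  0.7 -1.7 -0.1 -1.5 -0.  -0.5 -0.2  0.5 -0.3  0.3  0.4  3.7]
-1 [ 0.6278 -0.1814  0.2292 -0.0304] 2892.3173986796414 [ 53.5   2.6 -53.7  -4.1  -0.1  -1.1   0.   -0.2  -0.    0.9  -0.1   0.6
   0.5   4.1]
cam [ 0.52428051 -0.21234231  0.41547346]
[[ 0.596 -0.196  0.118]
 [ 0.593 -0.184  0.118]
 [ 0.657 -0.182  0.118]
 [ 0.653 -0.168  0.118]]
mat [[ 0.4199 -0.0471  0.004 ]
 [ 0.4012  0.0814  0.004 ]
 [ 0.6168  0.116   0.004 ]
 [ 0.6355 -0.0127  0.004 ]] [0.51834488 0.034396   0.004     ]
0.12986340182069117
0.21834770622329025
0.13007504467954006
0.21834168535046614
```

```bash
python3 - <<'E'
from h import *
th=.23
move_pose([.6265,-.182,.19],down(th+np.pi))
snap("wrist","w2")
d=load("w2"); img=d["img"].copy()
c,s=np.cos(th),np.sin(th)
W=lambda x,y,z:[.6265+c*x-s*y,-.182+s*x+c*y,z]
def poly(ps,col):
    cv2.polylines(img,[np.array([proj(d,p) for p in ps]).round().astype(int)],True,col,1)
poly([W(x,y,.118) for x,y in((-.03,-.008),(.03,-.008),(.03,.008),(-.03,.008))],(255,0,0))
t=np.linspace(0,6.28,40);poly([W(.022*np.cos(a),.022*np.sin(a),.085) for a in t],(0,255,0))
poly([W(x,y,.054) for x,y in((-.022,-.031),(.022,-.031),(.022,.031),(-.022,.031))],(0,0,255))
poly([W(x,y,.056) for x,y in((-.12,-.015),(-.06,-.015),(-.06,.015),(-.12,.015))],(0,255,255))
cv2.imwrite("pics/w2o.png",cv2.resize(img[0:320,200:440],None,fx=1.8,fy=1.8)[:,:,::-1])
t=load("top");img=t["img"].copy();d=t
poly([W(x,y,.118) for x,y in((-.03,-.008),(.03,-.008),(.03,.008),(-.03,.008))],(255,0,0))
poly([W(x,y,.056) for x,y in((-.12,-.015),(-.06,-.015),(-.06,.015),(-.12,.015))],(0,255,255))
cv2.imwrite("pics/topo.png",cv2.resize(img[150:250,320:440],None,fx=5,fy=5)[:,:,::-1])
print(sense()["force"],sense()["moment"],sense()["time"],sense()["tcp_pos"])
E
```

```text
[ 0.17037211 -0.79701526  0.79661483] [ 0.14591715 -0.14643473 -0.00705061] 2.5333 [ 0.62675223 -0.18281395  0.19144858]
```

View pics/w2o.png

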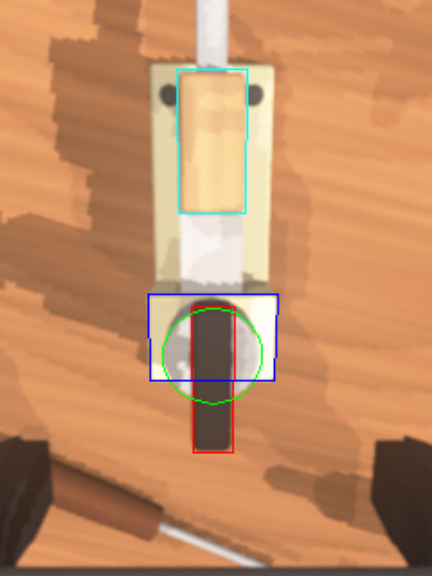

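View pics/topo.png

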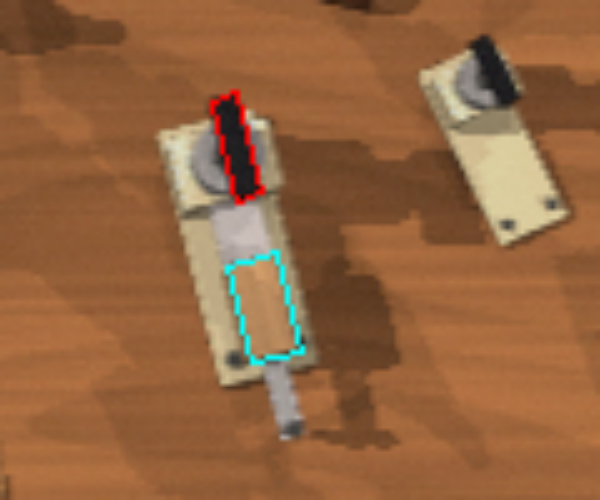

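The overlay agrees with both views to within about 1–2 mm. I'll grasp the tee and turn it while it's down, to feel for the stop.

```bash
python3 - <<'E'
from h import *
th=.23; p=np.array([.6265,-.1825,.091])
move_straight(p,ori=down(th+np.pi),vel=.12)
grab(40); pause(.1)
s=sense(); m0=s["moment"][2]; f0=s["force"]; print(s["time"],s["opening"],f0.round(2),s["moment"].round(3),s["tcp_pos"].round(4))
a=0
while a<1.3:
    a+=.05
    move_pose(p,down(th+np.pi-a)); 
    s=sense(); X=Ro.from_rotvec(s["eef_rot"]).as_matrix()[:,0]; act=th+np.pi-np.arctan2(X[1],X[0]); act=(act+1)%(2*np.pi)-1
    print(round(a,2),round(act,3),s["time"],s["force"].round(1),s["moment"].round(3))
    if abs(s["moment"][2]-m0)>.5: break
E
```

```text
4.7 0.015628887136200018 [-0.23  0.66  0.41] [ 0.342 -0.041  0.053] [ 0.6264 -0.1822  0.091 ]
0.05 0.049 4.95 [-0.6  2.   0.9] [ 0.443 -0.044 -0.047]
0.1 0.098 5.2 [-0.9  2.5  1.5] [ 0.477 -0.048 -0.024]
0.15 0.148 5.45 [-0.5  2.2  2.1] [ 0.539 -0.032 -0.048]
0.2 0.198 5.7 [-0.4  3.5  1.3] [0.6   0.026 0.048]
0.25 0.247 5.95 [-1.1  4.4  1.6] [0.687 0.014 0.003]
0.3 0.297 6.2 [-1.2  4.7  1.7] [ 0.802 -0.014 -0.019]
0.35 0.347 6.45 [-1.5  5.7  1.8] [ 0.889 -0.013  0.023]
0.4 0.398 6.7 [-1.1  5.4  1.4] [ 0.873  0.048 -0.06 ]
0.45 0.448 6.95 [-0.4  4.8  1.1] [ 0.859 -0.006 -0.017]
0.5 0.498 7.2 [-0.6  5.2  1.4] [0.88  0.033 0.044]
0.55 0.548 7.45 [-1.2  5.2  2.3] [ 0.848 -0.019  0.   ]
0.6 0.598 7.7 [-0.8  6.   1.7] [ 0.93  -0.    -0.001]
0.65 0.647 7.95 [-0.5  5.8  2.3] [ 0.868 -0.043 -0.067]
0.7 0.697 8.2 [-0.3  4.8  1.8] [0.854 0.006 0.013]
0.75 0.748 8.45 [-0.5  6.1  1.9] [ 0.923 -0.081 -0.033]
0.8 0.797 8.7 [-0.2  6.6  1.5] [ 0.9   -0.053 -0.009]
0.85 0.847 8.95 [-1.2  5.   2. ] [ 0.978 -0.089  0.054]
0.9 0.897 9.2 [-0.8  6.4  1.7] [ 0.992 -0.127  0.322]
0.95 0.946 9.45 [0.2 5.2 2.2] [ 0.983 -0.132  0.714]
```

The stop begins at about 0.86 rad, which puts the land centre near 1.13 rad. I'll back off, lift, turn, let down and release.

```bash
python3 - <<'E'
from h import *
th=.23; p=np.array([.6265,-.1825,.091])
def pr(t): s=sense();print(t,s["time"],s["force"].round(1),s["moment"].round(3),s["tcp_pos"].round(4))
move_pose(p,down(th+np.pi-.83));pr("back")
o=down(th+np.pi-.83)
move_straight(p+[0,0,.0167],vel=.05);pr("up")
q=p+[0,0,.0167]
for a in(.95,1.05,1.13): move_pose(q,down(th+np.pi-a));pr(a)
move_straight(p+[0,0,.0128],vel=.03);pr("letdown")
pause(.1);pr("")
E
```

```text
back 9.7 [0.4 5.2 1.8] [ 0.942 -0.059  0.023] [ 0.6266 -0.1821  0.091 ]
up 10.1833 [  4.7   4.  -10.7] [ 0.593 -0.808  0.014] [ 0.6261 -0.1819  0.1056]
0.95 10.4333 [  4.3   3.6 -10.2] [ 0.564 -0.877 -0.066] [ 0.6262 -0.1819  0.1054]
1.05 10.6833 [  5.1   4.3 -12. ] [ 0.614 -0.913 -0.009] [ 0.6262 -0.1819  0.1054]
1.13 10.9333 [  4.4   3.2 -10.2] [ 0.614 -1.022  0.062] [ 0.6262 -0.1818  0.1054]
letdown 11.2167 [ 0.3  6.3 -0.1] [ 0.957 -0.18  -0.013] [ 0.6266 -0.1819  0.1035]
 11.3167 [0.3 4.8 0.5] [ 0.914 -0.207  0.016] [ 0.6266 -0.182   0.1035]
```

The spring load has gone at a lift of about 12.5 mm, so the tee is resting on the lands. I'll release, rise and look.

```bash
python3 - <<'E'
from h import *
th=.23; p=np.array([.6265,-.1825,.1035])
gripper_open(); pause(.25)
move_straight(p+[0,0,.09],vel=.25)
move_pose([.58,-.19,.23],down(th+np.pi))
snap("wrist","w3"); snap("side","s3")
d=load("w3"); img=d["img"].copy()
for L,col in((0,(255,0,0)),(.013,(0,255,0))):
    a=th-1.13;c,s=np.cos(a),np.sin(a)
    ps=[[.6265+c*x-s*y,-.1825+s*x+c*y,.118+L] for x,y in((-.03,-.008),(.03,-.008),(.03,.008),(-.03,.008))]
    cv2.polylines(img,[np.array([proj(d,q) for q in ps]).round().astype(int)],True,col,1)
x=cv2.resize(img[0:320,200:440],None,fx=1.7,fy=1.7)
y=cv2.resize(load("s3")["img"][120:220,260:380],None,fx=3,fy=3)
o=np.zeros((560,780,3),np.uint8);o[:x.shape[0],:x.shape[1]]=x;o[:300,415:775]=y;cv2.imwrite("pics/w3o.png",o[:,:,::-1]);print(sense()["time"])
E
```

```text
14.4
```

View pics/w3o.png

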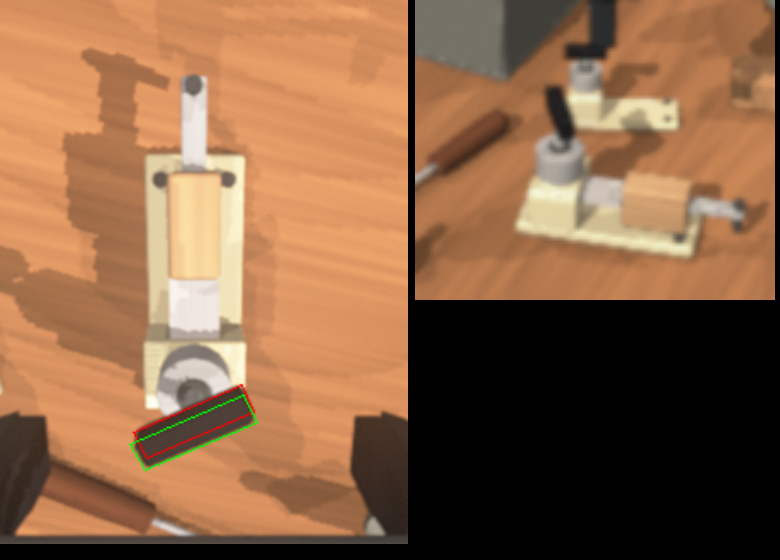

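The tee is latched up: the green outline (lift 13 mm) matches the bar at (195,430). The side view agrees. Next I'll look at the setting posts before gripping the arm.

```bash
python3 - <<'E'
from h import *
move_pose([.49,.25,.30],down(.23+np.pi))
snap("wrist","w4");print(sense()["time"])
E
```

```text
16.1167
```

View pics/w4.png

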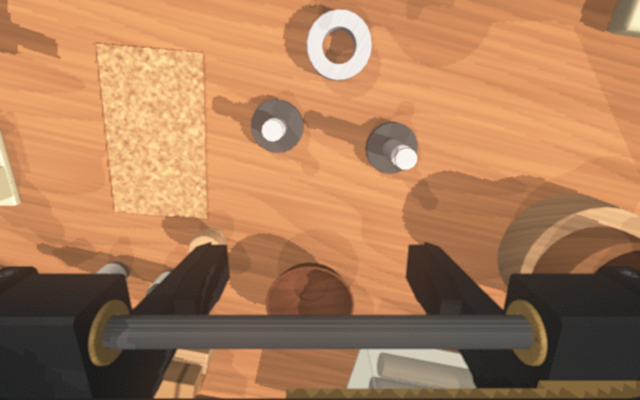

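The short post's disc is near (274,130) and the tall post's near (404,159). I'll measure both.

```bash
python3 - <<'E'
from h import *
d=load("w4");im=d["img"]
hsv=cv2.cvtColor(im,cv2.COLOR_RGB2HSV)
m=((hsv[...,2]>215)&(hsv[...,1]<40)).astype(np.uint8)
n,l,st,ce=cv2.connectedComponentsWithStats(m)
for i in range(1,n):
    if st[i,4]>100 and ce[i][1]<200: print(st[i],ce[i].round(1),back(d,*ce[i],.085).round(4),back(d,*ce[i],.06).round(4))
b=np.vstack([np.hstack([cv2.resize(im[y-40:y+40,x-40:x+40],(380,380),interpolation=cv2.INTER_CUBIC) for x,y in((276,127),(394,150))])])
cv2.imwrite("pics/c4.png",b[:,:,::-1])
t=load("top")
c=cv2.resize(t["img"][215:265,170:270],None,fx=7,fy=7,interpolation=cv2.INTER_CUBIC);cv2.imwrite("pics/c4t.png",c[:,:,::-1])
E
```

```text
[ 308   10   63   69 2421] [339.   43.8] [0.3638 0.2415 0.085 ] [0.3603 0.2423 0.06  ]
[262 119  23  22 381] [272.8 129.7] [0.4614 0.193  0.085 ] [0.4647 0.1903 0.06  ]
[393 146  24  23 373] [405.2 157.9] [0.4587 0.3407 0.085 ] [0.4618 0.3483 0.06  ]
```

View pics/c4.png

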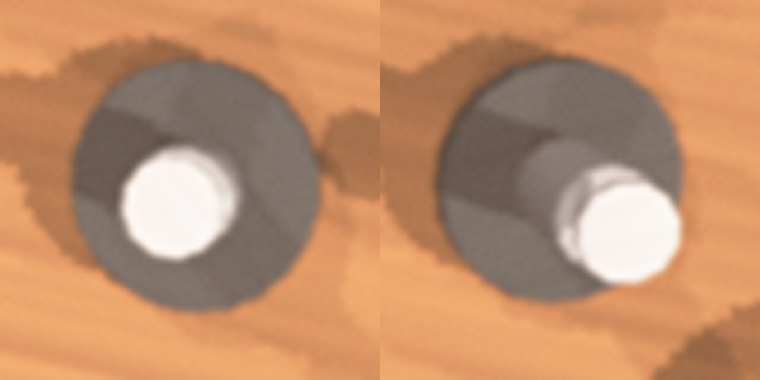

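View pics/c4t.png

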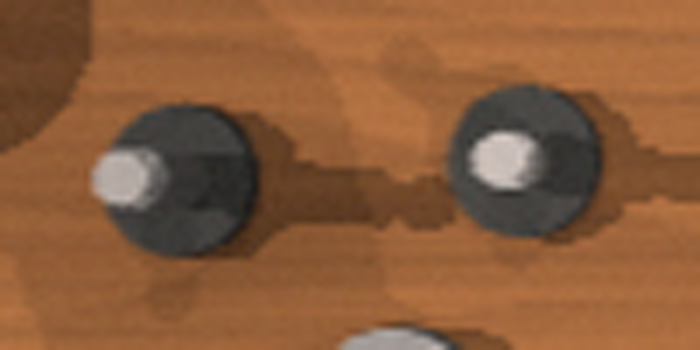

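```bash
python3 - <<'E'
from h import *
d=load("w4");t=load("top")
print("tall",back(d,406.3,158.5,.085),back(t,187.4,240.4,.085),"base",back(d,354+(560-380)/4.75,110+180/4.75,.006),back(t,170+182/7,215+180/7,.006))
print("short",back(d,271.9,129.8,.06),back(t,241.7,237.9,.06),"base",back(d,236+197/4.75,87+185/4.75,.006),back(t,170+526/7,215+160/7,.006))
print(sense()["tcp_pos"])
E
```

```text
tall [0.45903087 0.34207626 0.085     ] [0.45794224 0.34041388 0.085     ] base [0.45958619 0.34334968 0.006     ] [0.45811822 0.34052667 0.006     ]
short [0.46508827 0.18929005 0.06      ] [0.46402496 0.18724629 0.06      ] base [0.46574012 0.18957928 0.006     ] [0.46527722 0.18769744 0.006     ]
[0.4904983  0.24906695 0.29966594]
```

```bash
python3 - <<'E'
from h import *
th=.23; ax=np.array([np.cos(th),np.sin(th),0]); D=np.array([.6265,-.1825,0])
g=D-ax*.105; o=down(th+np.pi)
move_pose(g+[0,0,.13],o)
move_straight(g+[0,0,.021],vel=.15)
f0=sense()["force"]
grab(60); pause(.05)
def pr(t): s=sense();print(t,round(s["time"],2),(s["force"]-f0).round(1),s["moment"].round(2),s["tcp_pos"].round(4),round(s["opening"],4))
pr("grip")
move_straight(g+[0,0,.0225],vel=.05);pr("lift")
move_straight(g+[0,0,.0225]-ax*.03,vel=.1);pr("s1")
move_straight(g+[0,0,.0225]-ax*.06,vel=.1);pr("s2")
E
```

```text
grip 19.73 [ 0.2  0.4 -0.2] [ 0.15 -0.09 -0.01] [ 0.5242 -0.2064  0.021 ] 0.0298
lift 19.98 [-0.3 -0.3 -4.7] [ 0.15 -0.1  -0.  ] [ 0.524  -0.2063  0.0222] 0.0294
s1 20.43 [ 0.5 -0.2 -3.7] [ 0.05 -0.09 -0.02] [ 0.4951 -0.2135  0.0226] 0.0292
s2 20.88 [-0.1  0.2 -3.7] [ 0.07 -0.09 -0.02] [ 0.4662 -0.2204  0.0227] 0.0293
```

```bash
python3 - <<'E'
from h import *
th=.23; ax=np.array([np.cos(th),np.sin(th),0]); o=down(th+np.pi)
p=sense()["tcp_pos"]; 
move_straight([p[0],p[1],.16],vel=.2)
T=np.array([.459,.3412,.085])+ax*.06
move_pose([T[0],T[1],.135],o)
pause(.1)
snap("wrist","w5");snap("side","s5");snap("top","t5")
print(sense()["time"],sense()["tcp_pos"],sense()["force"].round(1))
x=load("side" if 0 else "s5")["img"][240:400,200:400];cv2.imwrite("pics/s5c.png",cv2.resize(x,None,fx=3.5,fy=3.5)[:,:,::-1])
E
```

```text
24.05 [0.51787611 0.35425213 0.13513099] [-0.9 -0.4 -2.8]
```

View pics/s5c.png

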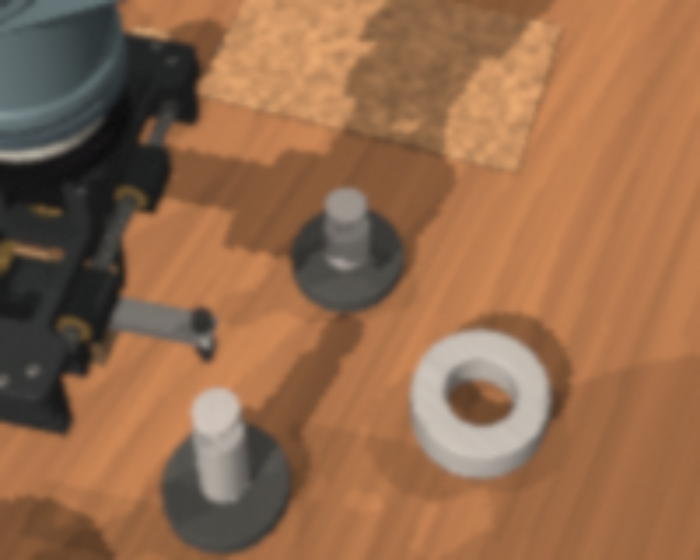

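View pics/w5.png

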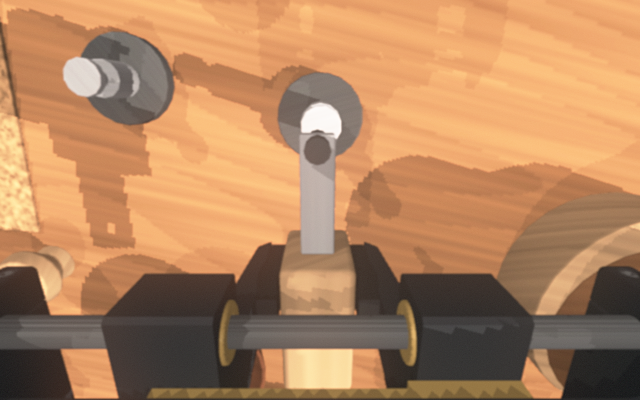

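The side view puts the tip at about (259,341), and the wrist view puts the rod head at (317,150) behind the tall disc (320,121). I'll compare these with where I expect the tip.

```bash
python3 - <<'E'
from h import *
th=.23; ax=np.array([np.cos(th),np.sin(th),0])
p=sense()["tcp_pos"]; tip=p-ax*.06+[0,0,-.007]
print(tip,"side",proj(load("s5"),tip),"wrist tip",proj(load("w5"),tip),"rodtop",[proj(load("w5"),tip+[0,0,h]).round(1) for h in(.03,.04)], "disc",proj(load("w5"),[.459,.3412,.085]),proj(load("s5"),[.459,.3412,.085]))
print(back(load("w5"),320.5,121.,.085))
E
```

```text
[0.45945612 0.34057348 0.12813099] side [258.67419448 342.97836135] wrist tip [318.55710036 135.14947487] rodtop [array([318.8, 145.1]), array([318.9, 149.5])] disc [319.5547468  125.54400162] [260.63407913 356.87652096]
[0.4563666  0.34114812 0.085     ]
```

The positions agree within 2 mm. I'll press the tall foot gently.

```bash
python3 - <<'E'
from h import *
p=sense()["tcp_pos"].copy(); p[:2]=sense()["tcp_pos"][:2]
o=down(.23+np.pi)
move_straight([p[0],p[1],.098],vel=.1); pause(.15)
f0=np.mean([ (pause(.02),sense()["force"])[1] for _ in range(4)],0)
def pr(t): s=sense();print(t,round(s["time"],2),(s["force"]-f0).round(1),s["moment"].round(2),s["tcp_pos"].round(4))
pr("near")
r=move_straight([p[0],p[1],.0865],vel=.015,until_force=4.0);pr(r)
pause(.1);pr("hold")
E
```

```text
near 24.78 [0.6 0.7 0.6] [ 0.09 -0.11  0.02] [0.5184 0.3545 0.0988]
True 25.42 [2.8 0.1 4.7] [ 0.18 -0.19  0.03] [0.518  0.3542 0.0881]
hold 25.52 [2.7 1.3 4.5] [ 0.21 -0.3  -0.03] [0.518  0.3542 0.0881]
```

```bash
python3 - <<'E'
from h import *
pause(.25); snap("side","s6"); snap("wrist","w6"); s=sense(); print(s["time"],s["force"],s["tcp_pos"])
x=np.hstack([cv2.resize(load("s6")["img"][310:400,210:310],(400,360)),cv2.resize(load("w6")["img"][80:280,210:430],(396,360))]);cv2.imwrite("pics/s6c.png",x[:,:,::-1])
E
```

```text
25.8667 [3.42289883 1.39831505 2.11597367] [0.51726656 0.35394574 0.08749673]
```

View pics/s6c.png

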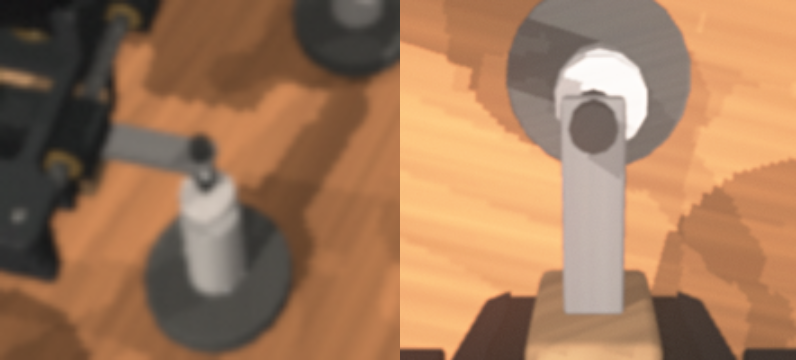

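The tip sits on the disc, inside its edge. I'll press about 0.7 mm deeper for margin, hold, then retreat and check the arm.

```bash
python3 - <<'E'
from h import *
s=sense();p=s["tcp_pos"];print(p,s["force"])
q=[.5182,.3545,p[2]-.0012]
move_straight(q,vel=.02,until_force=2.5); pause(.3)
s=sense();print(s["time"],s["tcp_pos"],s["force"],s["moment"])
snap("side","s7")
move_straight([.5182,.3545,.12],vel=.1); pause(.1)
s=sense();print(s["time"],s["tcp_pos"],s["force"],s["moment"])
snap("side","s8");snap("wrist","w8")
x=np.hstack([cv2.resize(load(n)["img"][310:400,210:310],(390,351),interpolation=cv2.INTER_CUBIC) for n in("s7","s8")]);cv2.imwrite("pics/s78.png",x[:,:,::-1])
E
```

```text
[0.51726656 0.35394574 0.08749673] [3.42289883 1.39831505 2.11597367]
26.4167 [0.51747247 0.35420489 0.08588178] [-1.8217029  -2.21655152  2.06162045] [-0.33049367  0.58265099  0.0931392 ]
27.05 [0.51764764 0.35428777 0.11912328] [-0.7765689  -0.52555007 -3.62460912] [ 0.04863314 -0.0842514  -0.0435107 ]
```

View pics/s78.png

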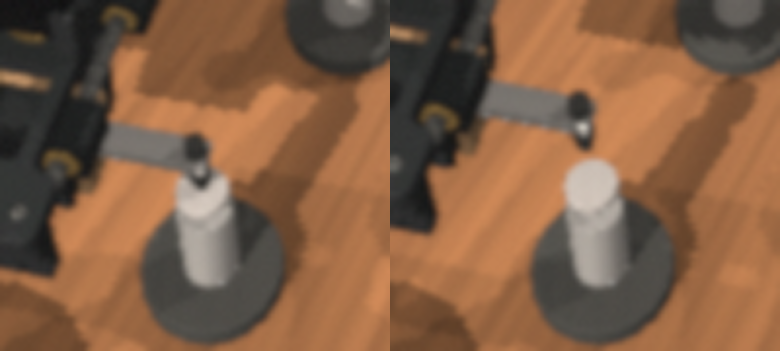

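View pics/w8.png

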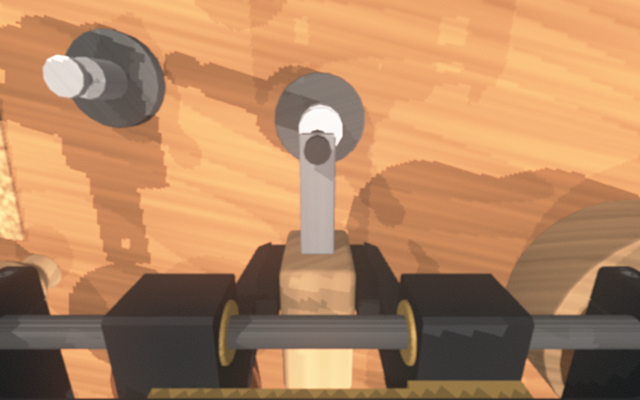

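The foot clearly sank (disc at crop y≈185 free, ≈198 pressed) and came back up. The arm pose in the grip is unchanged: rod head still at (317,150). The short post is next.

```bash
python3 - <<'E'
from h import *
th=.23; ax=np.array([np.cos(th),np.sin(th),0]); o=down(th+np.pi)
T=np.array([.4648,.1885,0])+ax*.06
move_straight([.5182,.3545,.135],vel=.2)
move_straight([T[0],T[1],.135],vel=.2)
move_straight([T[0],T[1],.075],vel=.12); pause(.15)
snap("side","s9")
f0=np.mean([ (pause(.02),sense()["force"])[1] for _ in range(4)],0)
def pr(t): s=sense();print(t,round(s["time"],2),(s["force"]-f0).round(1),s["tcp_pos"].round(4))
pr("near")
r=move_straight([T[0],T[1],.0615],vel=.015,until_force=4.5);pr(r)
pause(.2);pr("hold");snap("side","s10");snap("wrist","w10");pr("")
x=np.hstack([cv2.resize(load(n)["img"][270:345,250:350],(390,292),interpolation=cv2.INTER_CUBIC) for n in("s9","s10")]);cv2.imwrite("pics/s910.png",x[:,:,::-1])
E
```

```text
near 29.23 [-0.3 -0.4 -0.2] [0.5239 0.2023 0.0759]
True 30.01 [2.  0.9 4. ] [0.5232 0.2022 0.0625]
hold 30.21 [3.6 0.7 4.7] [0.5231 0.2022 0.0623]
 30.31 [4.5 0.7 4.9] [0.523  0.2021 0.0622]
```

View pics/s910.png

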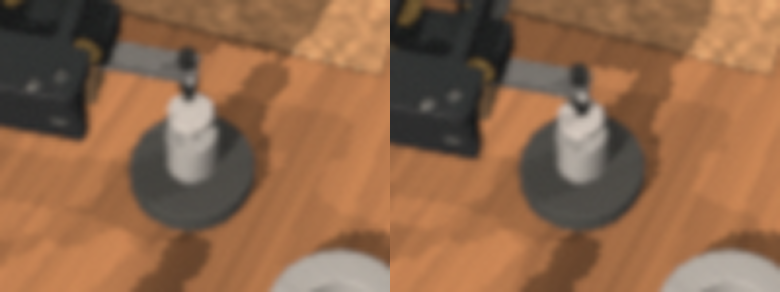

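View pics/w10.png

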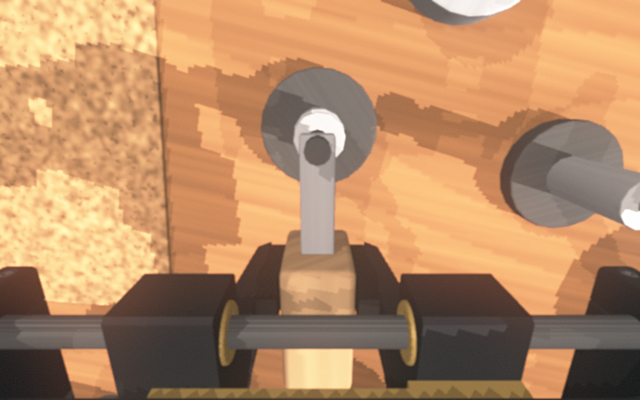

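The short foot sank (disc at crop y≈103 free, ≈118 pressed) with the tip on the disc at (318,140). I'll hold a little longer, then lay the arm on the mat.

```bash
python3 - <<'E'
from h import *
pause(.15)
th=.23; p=np.array([.5232,.2022,0])
move_straight(p+[0,0,.12],vel=.12)
ph=.158; a2=np.array([np.cos(ph),np.sin(ph),0]); o=down(ph+np.pi)
g=np.array([.5183,.0344,0])-a2*.015
move_pose(g+[0,0,.12],o)
move_straight(g+[0,0,.025],vel=.12); pause(.15)
f0=sense()["force"]
r=move_straight(g+[0,0,.0105],vel=.02,until_force=3.5); s=sense();print(r,s["time"],s["tcp_pos"],(s["force"]-f0).round(1))
snap("side","s11")
x=load("s11")["img"][180:330,200:420];cv2.imwrite("pics/s11c.png",cv2.resize(x,None,fx=3.3,fy=3.3)[:,:,::-1])
E
```

```text
True 33.5 [0.50327636 0.03205323 0.01289812] [-0.2 -0.3  9.1]
```

View pics/s11c.png

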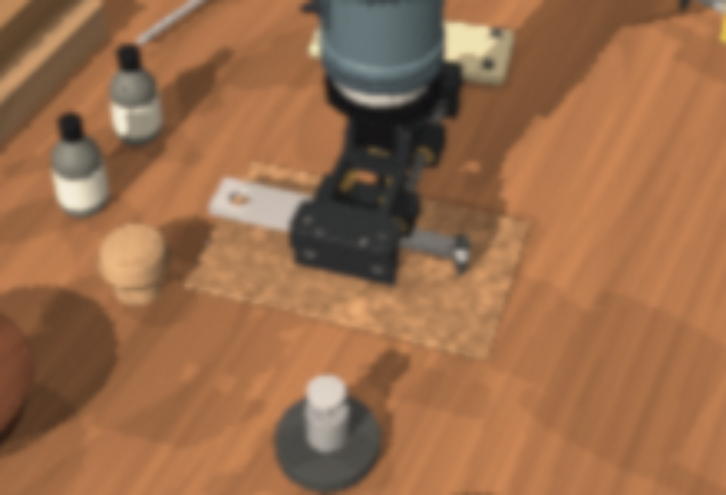

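The arm touched the mat at TCP z = 0.0129, against the 0.013 I expected. I'll release, rise and check.

```bash
python3 - <<'E'
from h import *
gripper_open(); pause(.2)
p=sense()["tcp_pos"]
move_straight([p[0],p[1],.15],vel=.15)
move_pose([.50,-.02,.30],down(.158+np.pi)); pause(.2)
for n in("wrist","side","top"): snap(n,n+"F")
print(sense()["time"])
E
```

```text
36.8167
```

View pics/wristF.png

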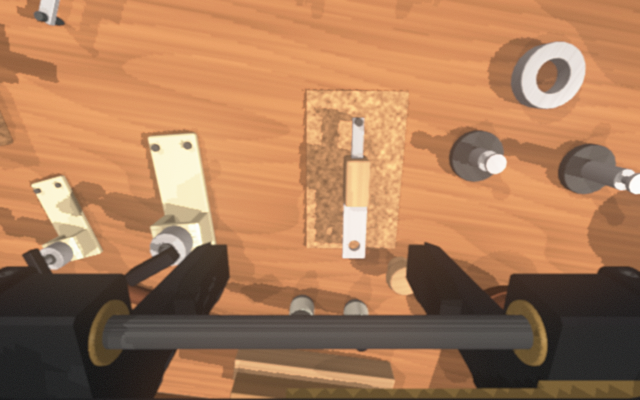

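View pics/sideF.png

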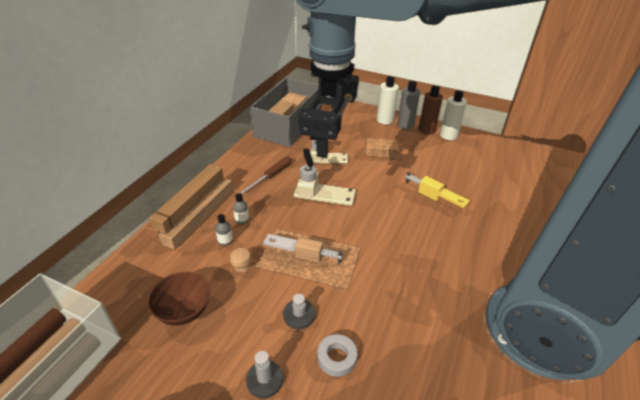

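The block is on the mat at wrist (357,182), the tee is still up at side (308,158), and the bystanders are where they started. I'll hand in.

```bash
python3 - <<'E'
from h import *
print(back(load("wristF"),357,178,.048)); print(hand_in())
E
```

```text
[0.51148277 0.0322891  0.048     ]
the job is handed in; nothing more can be done
None
```

I've handed the job in. All steps ran at about 37 s of the 64 s, but `hand_in()` gives no verdict, so I don't know how it was judged.

- **T-handle:** Turned while down, it hit the stop at about 0.86 rad. I lifted it, turned it to 1.13 rad and let it down, and the spring load disappeared at about 12.5 mm lift. The close-up after release matched 13 mm, and it still looked up in the final pictures.
- **Slide out:** I drew the arm 60 mm straight out of the bracket with no noticeable drag before lifting it.
- **Tall post:** The tip stayed on the disc, and by tool height the foot sank about 4–6 mm, well short of 9 mm. The picture alone suggested up to about 7 mm, and the force reading was lower than 6 mm would give. I pressed it slightly deeper once for margin; the foot sprang back.
- **Short post:** The foot sank about 4–5 mm at about 4.9 N, held for more than 0.3 s.
- **Placing:** The arm touched the mat at the expected height, with a brief 9 N contact. It rests upright with its block within about 10 mm of the mat's centre. In the last pictures both feet look free, the bystanders I could see are unmoved, and the gripper is clear of everything.

No check failed; the only disagreement was the tall foot's depth.

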